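Put the spatula away in the tool tray and lock the keeper

ROBOT

A 6-joint arm with a two-finger parallel gripper is mounted at the origin on a cart in front of the work surface, level with it; the furniture and walls round the work are solid. World frame = base frame: x ahead of the robot, y to its left, z up, the work surface at z = 0. Lengths are in mm, angles in degrees, forces in N, time in s.
With the tool pointing down it reaches from about 300 to 850 mm from the base axis. Payload 4.2 kg.
Tool frame: the origin (TCP) lies midway between the tips of the shut fingers; the grasp point (between the pads) lies 19 mm behind it; z points along the fingers, y is the line along which they close (so a half turn about z gives the same grasp; the last joint's range is limited). The gripper opens to 91 mm and grips with 3 to 60 N. Pads are 32 mm wide; open, the fingers measure 118 mm over their backs; the gripper's body (76 mm by 178 mm) begins 60 mm behind the grasp point.
Start: joints at [-68.927, 18.312, 89.639, -0, 72.044, -1.146], TCP at [217.442, -532.318, 213.976] pointing down, gripper open.
Joint ranges: [-177.97, 177.97], [-48.28, 115.42], [12.27, 149.76], [-77.06, 257.06], [2.81, 150.46], [-146.56, 146.56]. Speed limits (degrees/s): [147.25, 147.25, 180, 180, 180, 180].

INTERFACE

Orientations are given as [roll, pitch, yaw] about the fixed x, y, z axes, in that order (R = Rz(yaw) Ry(pitch) Rx(roll)).
In Python, from workcell import state, grab_frame, camera_model, workorder gives the robot as it stands.
- The arm moves only by the tool carry_out, never from a script. Its argument "commands" is a list of rows, each a list of 7 numbers: the turn, a rotation vector about the tool's x, y, z in degrees, then the shift along the tool's x, y, z in mm, then the opening, from -1 (shut) to 1 (fully open). In form: [[ax, ay, az, dx, dy, dz, hand], ...]. A call has 1 to 20 rows; each row is the pose to reach, as a shift and turn from the pose commanded when the call began, along the tool's axes at that moment; what a row does not reach only later rows make up. A row lasts 1/10 s, in which the tool goes at most 50 mm and 8.59 degrees, less where a joint would pass 70% of its speed; a pose out of reach is approached as far as the arm can. A call with a gripper value outside its range is refused whole. The fingers move at their own pace and stop on an object; "force" is the grip in N (left out, the last holds). Time passes only in rows, so rows that repeat a pose let the fingers close. It gives the time, the measured TCP pose, the force, the opening and the grip force at its end, in the units of the state.
- state(): the state, without advancing time (a new reading comes with each control period).
- grab_frame(name): name is "side" or "top" or "wrist"; returns the picture (480x640x3 uint8, red, green, blue); there is no depth.
- camera_model(name): a dict with "fx", "fy", "cx", "cy" (pixels), "origin" and "rotation" of the camera in the world; the wrist camera has in their place "mount" (4x4, takes a point from camera to tool coordinates, whose origin is the TCP and whose axes are the flange's). Camera axes: x right, y up, looking along -z (the intrinsics and any distortion apply to the point x, -y, -z); pixel columns grow to the right and rows downward; lengths in mm; the calibration is good to about 2 mm. The wrist camera is an equidistant fisheye: a pixel r from the principal point sees the ray r / f radians off the axis. A picture is of the moment at which its call begins: read the wrist's pose just before it. camera_model takes no time and is no camera call.
- workorder.job_done(): hands the job in; it is judged then, once.
The state is a dict: "time_s": time; "qpos": joint angles; "qvel": joint speeds; "effort": joint torques, N m; "ee_pos": TCP position; "ee_rot": TCP orientation; "force": force on the tool from outside, world axes, zero at the start; "torque": the same for the moment, N m; "gripper_width": finger opening in mm; "gripper_force": force on a finger pad.
Only numpy, scipy, OpenCV 4.12 (cv2) and the standard library are available. Lean on these libraries where they do the work, as an engineer would, in place of code of your own. Each camera call takes 0.05 s, during which the arm holds its last target. There are 200 camera calls.

TASK

Put the blue-handled chocolate spatula away in the empty lane of the white tool tray, beside the dipping fork: blade tip tucked under the steel bridge, handle lying flat down in its cradle. Then push the sliding keeper fully home over the handle ends and swing its red cam lever round until it lies fully along the keeper bar, so that both tools are locked in. Leave the fork in its lane and the ribbon and tape rolls where they are.

Things in the scene. Friction and masses are not known exactly. Their poses are not given: they have to be found in the camera images.
- tool_tray: white tool tray fixed to the table. Origin on the table, x along the lanes towards the steel bridges, z up; plate x -112 to 140, y -68 to 68, top at 8 mm. Two like lanes: y +35 (empty), y -35 (fork). Between x -28 and 75 only the plate, so fingers have room. Keeper rails at y +-62, x -110 to -28, top 24; stop post x -64 to -54, y -90 to -76, top 51 (tray mm)
- blade_nest (a point): where the tip's middle lies when home: tray (130, 35, 23) mm, axes as the tray. Blade rest x 75 to 138, top 21.5; cheeks 29 apart (x 94 to 138, flared before, from 81), top 32.5; end wall at x 132; bridge over x 110 to 138, underside 32.5, top 37.5: an 11 mm gap, so the blade enters only from -x, tip low, handle raised some 8 to 18 deg (tray mm)
- handle_nest (a point): where the middle of the spatula's butt lies when home: tray (-60, 35, 23) mm, axes as the tray. Handle cradle x -70 to -28, floor at height 16; cheeks 23 apart inside, top 25; end wall behind the butt at x -64, top 26 (tray mm). A tool laid home has its origin at about tray x -10, z 16
- spatula: spatula with blue handle, 190 mm long, 70 g. Origin: middle of the handle's underside; x towards the blade, z up. Handle x -50 to 50, 18 wide, 14 high (z 0 to 14); steel ferrule to x 60; steel blade x 60 to 140, 24 wide, 3 thick (z 5.5 to 8.5). Balances at about x 20.
- spatula_tip (a point): middle of the blade's tip edge: spatula (140, 0, 7) mm
- spatula_butt (a point): middle of the handle's rear end: spatula (-50, 0, 7) mm
- fork: two-pronged dipping fork with dark wooden handle (same handle as the spatula), already lying in the tray's other lane; origin and axes as the spatula's
- keeper (a joint): slide of the aluminium keeper bar along the tray's +x: 0 = fully back, 0.036 m = fully home over the handle ends. The bar is 24 mm along x, 134 along y, 8 thick, heights 32.5 to 40.5 mm; its middle lies at tray x = -84 mm + travel. Starts back. It needs about 2 N.
- keeper_tab (a point): middle of the black push tab standing on the keeper bar: 10 mm along x, 22 along y, heights 40.5 to 61.5 mm; this point is at tray y 8, height 50.5 mm
- cam_lever (a joint): angle of the red cam lever on the keeper: 0 = pointing back (tray -x), pi/2 = lying along the bar (pointing tray +y), locked; it swings clockwise seen from above. Its short tail then lies in front of the stop post and holds the keeper; it can swing freely only with the keeper home. Needs about 1.2 N at the knob.
- lever_knob (a point): middle of the upright round knob at the lever's end: 12 mm diameter, heights 43 to 65 mm, this point at 55 mm; 46 mm from the pivot
- lever_pivot (a point): pivot of the lever, on the keeper bar at tray y -58 mm (vertical axis); moves with the keeper
- red_ribbon: spool of red ribbon, 80 mm across, 27 high, a bystander; origin under its centre
- masking_tape: roll of masking tape, 98 mm across, 25 high, a bystander; origin under its centre
- gold_ribbon: spool of gold ribbon, 74 mm across, 19 high, a bystander; origin under its centre

How it is judged (in metres and radians):
On the way, in this order (a step that is already met when the one before it is completed fails the run):
1. the spatula lies home in its lane, tip under the bridge and handle in the cradle, let go, while the keeper is still back (x of spatula_tip in the frame of blade_nest between -0.008 and 0.005 m and y of spatula_tip in the frame of blade_nest between -0.006 and 0.006 m and z of spatula_tip in the frame of blade_nest between -0.004 and 0.0045 m and x of spatula_butt in the frame of handle_nest between -0.008 and 0.005 m and y of spatula_butt in the frame of handle_nest between -0.006 and 0.006 m and z of spatula_butt in the frame of handle_nest between -0.004 and 0.0045 m and angle between spatula's own z axis and vertical below 0.12 rad and contact force between the fingers and spatula below 0.1 N and value of joint keeper below 0.02 m), for 0.2 s.
2. the keeper is fully home over the handles (x of spatula_tip in the frame of blade_nest between -0.008 and 0.005 m and y of spatula_tip in the frame of blade_nest between -0.006 and 0.006 m and z of spatula_tip in the frame of blade_nest between -0.004 and 0.0045 m and x of spatula_butt in the frame of handle_nest between -0.008 and 0.005 m and y of spatula_butt in the frame of handle_nest between -0.006 and 0.006 m and z of spatula_butt in the frame of handle_nest between -0.004 and 0.0045 m and angle between spatula's own z axis and vertical below 0.12 rad and value of joint keeper above 0.033 m), for 0.2 s.
At the end, for the whole second after the job is handed in: Spatula released, at rest in the empty lane: tip and butt within -8 to +5 mm along, 6 mm across, 4 mm in height of their nests, tilt under 0.12 rad; keeper past 33 of 36 mm; lever past 1.4 of 1.57 rad; fork down in its lane (10 mm across, 7 mm high) (all of step 2 and contact force between the fingers and spatula below 0.1 N and value of joint cam_lever above 1.4 rad and linear speed of spatula below 0.02 m/s and y of fork in the frame of handle_nest between -0.08 and -0.06 m and z of fork in the frame of handle_nest below 0 m); the robot touches nothing.
It fails at once if the fork is lifted or pushed out of its lane (moved more than 15 mm) (distance of fork from where it was at the start of the episode above 0.015 m).
It fails at once if a ribbon spool or the tape roll is moved more than 30 mm (distance of any of red_ribbon, masking_tape, gold_ribbon from where it was at the start of the episode above 0.03 m).
It also fails if it takes over 48 s, if anything falls off the work surface, if the arm or the gripper's body presses on something with over 40 N, if the wrist force passes 120 N, or if a joint passes its speed limit or range.

## Working session

There is one attempt and no reset: what is moved stays moved. The work goes in short steps, Python scripts to look and compute and a tool call to move; the robot and the scene stay as the last step left them, time stands still between calls to the robot, and variables do not carry over. Pictures are saved under pics/ and viewed, at most 10 in all, crops included, and the job is handed in when it is done.

Besides the shell and the picture viewer there is one more tool, called by a JSON object that holds its "fn" and its "kwargs", one argument or row to a line. carry_out: Moves the arm, as the interface text tells. Its arguments: {"type":"object","properties":{"commands":{"type":"array"},"force":{"type":"number"}},"required":["commands"]}

```bash
mkdir -p pics; ls; python3 - <<'E'
from workcell import state, grab_frame, camera_model
import cv2
s=state();print(s)
for n in ("side","top","wrist"):
    print(n,camera_model(n))
for n in ("top","side"):
    cv2.imwrite(f"pics/{n}0.png",grab_frame(n)[:,:,::-1])
E
```

```text
pics
{'time_s': 0.0, 'qpos': array([-6.89276377e+01,  1.83503429e+01,  8.97065545e+01, -6.63218258e-04,
        7.20438301e+01, -1.14897316e+00]), 'qvel': array([-0.01439549, -0.09314831, -0.08119509, -0.08376827,  0.06518084,
       -0.06845686]), 'effort': array([ 3.02520784e-03, -4.12449253e+01, -2.31977105e+01,  7.27911503e-02,
        4.57424275e-02, -1.35015953e-04]), 'ee_pos': array([ 217.24239704, -531.83199533,  213.13229251]), 'ee_rot': array([-1.79899280e+02, -1.38936226e-03,  2.22215392e+01]), 'force': array([ 0.0647952 , -0.37042198, -0.3216007 ]), 'torque': array([ 0.02129105,  0.01837435, -0.03390473]), 'gripper_force': 0.0, 'gripper_width': 90.97044685886537}
side {'fx': 567.2820227950273, 'fy': 567.2820227950273, 'cx': 314.10078706894075, 'cy': 244.2333893327359, 'origin': array([510.60832589, 878.32909436, 648.53550531]), 'rotation': array([  56.73516763,    1.24007067, -176.41047758])}
top {'fx': 464.14741425144035, 'fy': 464.14741425144035, 'cx': 321.4748223003768, 'cy': 236.51988106588922, 'origin': array([456.26795332,  -1.66793607, 959.72024455]), 'rotation': array([  9.00576578,  -0.34581691, -89.82359392])}
wrist {'fx': 371.64829954431775, 'fy': 371.64829954431775, 'cx': 311.49182279681673, 'cy': 246.1185673528007, 'mount': array([[-5.63627473e-05,  9.59649618e-01,  2.81198521e-01,
         7.88522248e+01],
       [ 9.99999881e-01,  1.90413705e-04, -4.49389626e-04,
        -9.57886875e-01],
       [-4.84800635e-04,  2.81198462e-01, -9.59649514e-01,
        -1.72273816e+02],
       [ 0.00000000e+00,  0.00000000e+00,  0.00000000e+00,
         1.00000000e+00]])}
```

View pics/top0.png

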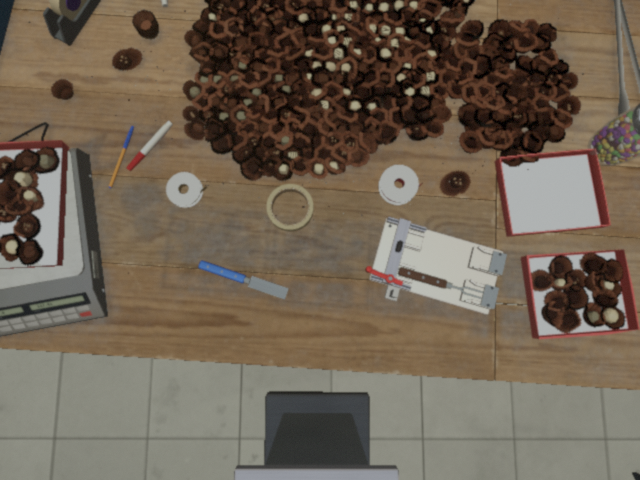

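View pics/side0.png

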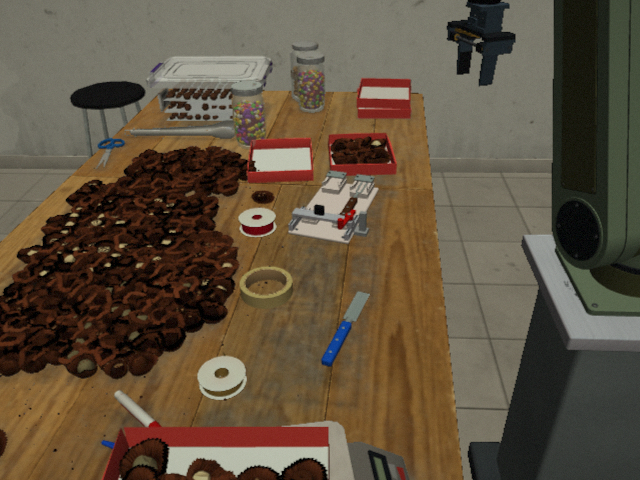

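The top view shows the blue handle at about (199,265) to (245,280), the blade tip at (287,294), and the tray at columns 372–507 and rows 217–313. The lever (red) is at (383,276), the push tab at (400,245), and the empty lane is the upper one.

```bash
cat > h.py <<'E'
import numpy as np, cv2
from scipy.spatial.transform import Rotation as R
from workcell import state, grab_frame, camera_model
def RM(e): return R.from_euler('xyz',e,degrees=True).as_matrix()
def cam(n): m=camera_model(n); return m,RM(m['rotation']),np.array(m['origin'])
def unproj(n,uv,z):
    m,Rc,o=cam(n); uv=np.atleast_2d(uv).astype(float)
    d=np.c_[(uv[:,0]-m['cx'])/m['fx'],-(uv[:,1]-m['cy'])/m['fy'],-np.ones(len(uv))]@Rc.T
    return o+d*((z-o[2])/d[:,2])[:,None]
def proj(n,P):
    m,Rc,o=cam(n); q=(np.atleast_2d(P)-o)@Rc
    return np.c_[m['cx']+m['fx']*q[:,0]/-q[:,2], m['cy']-m['fy']*q[:,1]/-q[:,2]]
E
python3 - <<'E'
from h import *
im=cv2.imread("pics/top0.png")
cv2.imwrite("pics/c1.png",cv2.resize(im[205:325,360:520],None,fx=5,fy=5,interpolation=cv2.INTER_CUBIC))
hsv=cv2.cvtColor(im,cv2.COLOR_BGR2HSV)
def blob(mask,x0,x1,y0,y1):
    m=np.zeros_like(mask);m[y0:y1,x0:x1]=mask[y0:y1,x0:x1]
    k=np.argwhere(m)[:,::-1].astype(np.float32); return k
b=blob(cv2.inRange(hsv,(100,120,60),(130,255,255)),180,300,250,305)
print(len(b),b.mean(0),cv2.minAreaRect(b))
print("tray pix 0-7,",)
w=unproj("top",b,14); 
r=cv2.minAreaRect((w[:,:2]).astype(np.float32)); print("handle world z14",r, w[:,:2].mean(0))
c=w[:,:2]-w[:,:2].mean(0);u,s,v=np.linalg.svd(c);print("axis",v[0],np.ptp(c@v[0]),np.ptp(c@v[1]))
print("butt,tip",unproj("top",[[199,265],[287,294]],7))
print(unproj("top",[[383,218],[507,254],[495,313],[372,283]],8))
E
```

```text
332 [221.33434 271.1506 ] ((221.44212341308594, 271.1179504394531), (46.48627471923828, 7.8237762451171875), 19.025604248046875)
tray pix 0-7,
handle world z14 ((534.0839233398438, 196.753173828125), (95.5710220336914, 15.755388259887695), 71.36738586425781) [533.96788271 196.81201079]
axis [0.31996324 0.94742996] 95.5708788471864 15.778005606710853
butt,tip [[547.00999352 244.55057874   7.        ]
 [488.42928217  62.92025364   7.        ]]
[[ 646.85123836 -135.47864309    8.        ]
 [ 572.05826683 -390.88004488    8.        ]
 [ 451.52391251 -359.30544483    8.        ]
 [ 511.30254887 -110.56939534    8.        ]]
```

View pics/c1.png

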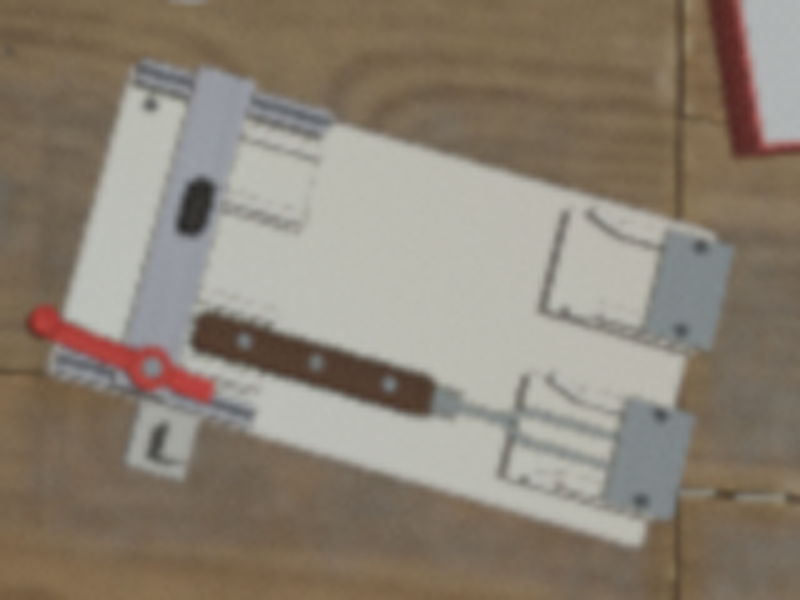

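```bash
cat > fit.py <<'E'
from h import *
from scipy.optimize import least_squares
px=np.array([[131,66],[640,548],[648,459],[689,289],[196,200],[152,367],[43,319],[48,374]])
T=np.array([[-112,68,8],[140,-68,8],[124,-35,37.5],[124,35,37.5],[-84,8,61.5],[-84,-58,44],[-130,-58,65],[-112,-68,8.]])
uv=np.array([360,205])+(px+.5)/5-.5
def w(p,T): c,s=np.cos(p[2]),np.sin(p[2]); return np.c_[p[0]+c*T[:,0]-s*T[:,1],p[1]+s*T[:,0]+c*T[:,1],T[:,2]]
f=least_squares(lambda p:(proj("top",w(p,T))-uv).ravel(),[550,-250,-1.8],loss='soft_l1')
print(f.x,np.degrees(f.x[2]));print((proj("top",w(f.x,T))-uv).round(2))
# side check + refinement overlay
im=cv2.imread("pics/side0.png")
box=lambda x0,x1,y0,y1,z:np.array([[x0,y0,z],[x1,y0,z],[x1,y1,z],[x0,y1,z]],float)
for b in (box(-112,140,-68,68,8),box(110,138,18,52,37.5),box(110,138,-52,-18,37.5),box(-96,-72,-67,67,40.5)):
    q=proj("side",w(f.x,b)); im=cv2.polylines(im,[(q*16).astype(np.int32)],True,(0,255,0),1,cv2.LINE_AA,4)
# spatula
S=w([534,196.8,np.arctan2(-.9474,-.32)],np.array([[-50,-9,14],[50,-9,14],[60,-12,8.5],[140,-12,8.5],[140,12,8.5],[60,12,8.5],[50,9,14],[-50,9,14.]]))
im=cv2.polylines(im,[(proj("side",S)*16).astype(np.int32)],True,(0,255,255),1,cv2.LINE_AA,4)
a=cv2.resize(im[165:255,275:395],None,fx=4,fy=4); b=cv2.resize(im[280:375,300:390],(340,360))
cv2.imwrite("pics/ov.png",np.hstack([cv2.resize(a,(460,345)),b[:345]]))
E
python3 fit.py
```

```text
[ 552.51221685 -231.60124651   -1.85429754] -106.24342311281391
[[ 0.82 -0.85]
 [ 1.43  0.51]
 [ 1.17 -0.11]
 [ 0.93  0.04]
 [-2.43 -0.23]
 [-3.74 -0.6 ]
 [-3.36  1.49]
 [ 0.06  0.04]]
```

View pics/ov.png

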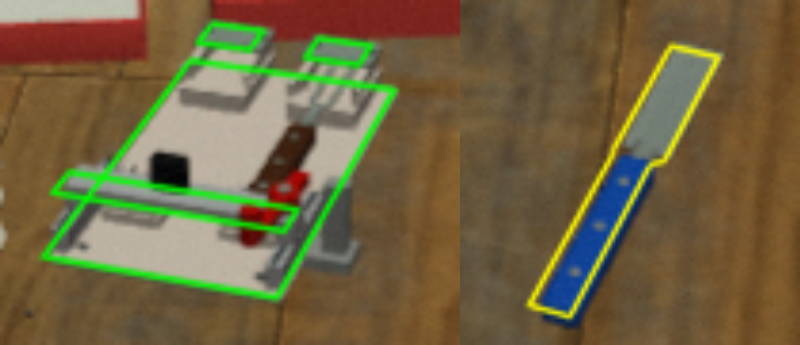

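The overlay agrees with the tray plate and bridges to about 1 px. The keeper sits about 6 px in the crop forward of the fully-back line, so I'll leave its travel free in the fit. The spatula outline is about 2 px off in the side view, so I'll refine it with the wrist camera.

```bash
cat >> h.py <<'E'
def tool():
    s=state(); return np.array(s['ee_pos']),RM(s['ee_rot'])
def rel(pos,yaw,tilt=0):
    "row from the measured pose to TCP pos, tool down with x at yaw, tilt lifts tool +x"
    p,Rt=tool(); G=RM([180,0,yaw])@R.from_euler('y',tilt,degrees=True).as_matrix()
    return R.from_matrix(Rt.T@G).as_rotvec(degrees=True).round(2),(Rt.T@(np.array(pos)-p)).round(1)
def wrist_ray(uv,p,Rt):
    m=camera_model("wrist"); M=np.array(m['mount']); uv=np.atleast_2d(uv).astype(float)
    d=(uv-[m['cx'],m['cy']])/m['fx']; th=np.linalg.norm(d,axis=1); k=np.sinc(th/np.pi)
    k=np.where(th>1e-9,np.sin(th)/np.maximum(th,1e-9),1)
    c=np.c_[d[:,0]*k,-d[:,1]*k,-np.cos(th)]
    return Rt@M[:3,3]+p,c@M[:3,:3].T@Rt.T
def wun(uv,z,p,Rt):
    o,d=wrist_ray(uv,p,Rt); return o+d*((z-o[2])/d[:,2])[:,None]
def wproj(P,p,Rt):
    m=camera_model("wrist"); M=np.array(m['mount'])
    q=((np.atleast_2d(P)-p)@Rt-M[:3,3])@M[:3,:3]; v=np.c_[q[:,0],-q[:,1]]; r=np.linalg.norm(v,axis=1)
    return [m['cx'],m['cy']]+m['fx']*v*(np.arctan2(r,-q[:,2])/r)[:,None]
E
python3 - <<'E'
import fit
from h import *
from scipy.optimize import least_squares
T,uv=fit.T,fit.uv
def g(p):
    t=T.copy(); t[4:7,0]+=p[3]; return (proj("top",fit.w(p,t))-uv)
f=least_squares(lambda p:g(p).ravel(),[*fit.f.x,0],loss='soft_l1');print(f.x,np.degrees(f.x[2]));print(g(f.x).round(2))
print(rel([527,178,120],71.3))
E
```

```text
[ 552.51221685 -231.60124651   -1.85429754] -106.24342311281391
[[ 0.82 -0.85]
 [ 1.43  0.51]
 [ 1.17 -0.11]
 [ 0.93  0.04]
 [-2.43 -0.23]
 [-3.74 -0.6 ]
 [-3.36  1.49]
 [ 0.06  0.04]]
[ 553.25884219 -230.01891097   -1.85783527    7.82834061] -106.44611981163746
[[ 0.22 -1.35]
 [ 0.46  0.34]
 [ 0.24 -0.3 ]
 [ 0.13 -0.11]
 [ 0.66  0.38]
 [-0.79 -0.02]
 [-0.32  2.  ]
 [-0.78 -0.55]]
(array([-8.000e-02, -4.000e-02, -4.908e+01]), array([ 555.2, -539.9,   94.1]))
```

{"fn": "carry_out", "kwargs": {
  "commands": [
    [0,0,-49.1,555.2,-539.9,50,1],
    [0,0,-49.1,555.2,-539.9,50,1],
    [0,0,-49.1,555.2,-539.9,50,1],
    [0,0,-49.1,555.2,-539.9,50,1],
    [0,0,-49.1,555.2,-539.9,50,1],
    [0,0,-49.1,555.2,-539.9,50,1],
    [0,0,-49.1,555.2,-539.9,50,1],
    [0,0,-49.1,555.2,-539.9,50,1],
    [0,0,-49.1,555.2,-539.9,50,1],
    [0,0,-49.1,555.2,-539.9,50,1],
    [0,0,-49.1,555.2,-539.9,50,1],
    [0,0,-49.1,555.2,-539.9,50,1],
    [0,0,-49.1,555.2,-539.9,50,1],
    [0,0,-49.1,555.2,-539.9,50,1],
    [0,0,-49.1,555.2,-539.9,50,1],
    [0,0,-49.1,555.2,-539.9,50,1],
    [0,0,-49.1,555.2,-539.9,94,1],
    [0,0,-49.1,555.2,-539.9,94,1],
    [0,0,-49.1,555.2,-539.9,94,1],
    [0,0,-49.1,555.2,-539.9,94,1]
  ],
  "force": 30
}}

```text
time_s: 2.1
ee_pos: [528.0, 177.1, 121.4]
ee_rot: [179.9, -0.1, 71.3]
force: [-0.5, 0.4, -0.0]
gripper_width: 91.3
gripper_force: 0.0
```

```bash
python3 - <<'E'
from h import *
p,Rt=tool(); im=grab_frame("wrist")[:,:,::-1].copy()
hsv=cv2.cvtColor(im,cv2.COLOR_BGR2HSV); m=cv2.inRange(hsv,(100,120,40),(130,255,255))
n,l,st,c=cv2.connectedComponentsWithStats(m); i=1+np.argmax(st[1:,4]); b=np.argwhere(l==i)[:,::-1]
w=wun(b,14,p,Rt)[:,:2]; r=cv2.minAreaRect(w.astype(np.float32)); print(p,st[i],r,w.mean(0))
print(rel([527,178,120],71.3))
ax=np.array([-.32,-.9474]);
S=[[-50,-9,14],[50,-9,14],[60,-12,8.5],[140,-12,8.5],[140,12,8.5],[60,12,8.5],[50,9,14],[-50,9,14.]]
a=np.radians(r[2]); d=np.array([np.cos(a),np.sin(a)]); 
if abs(d@ax)<.7: d=np.array([-d[1],d[0]])
d*=np.sign(d@ax); print("axis",d,np.degrees(np.arctan2(d[1],d[0])))
P=np.array([[*(np.array(r[0])+d*s[0]+np.array([-d[1],d[0]])*s[1]),s[2]] for s in S])
cv2.polylines(im,[(wproj(P,p,Rt)*16).astype(np.int32)],True,(0,255,255),1,cv2.LINE_AA,4)
cv2.imwrite("pics/w1.png",im)
E
```

```text
[527.99268495 177.11924947 121.44487692] [ 298  156   22  124 2522] ((530.8099975585938, 196.35629272460938), (97.77457427978516, 16.730566024780273), 71.5325698852539) [531.57059513 197.90152899]
(array([ 0.14, -0.09, -0.04]), array([ 0.5, -1.4,  1.7]))
axis [-0.31676553 -0.94850387] -108.46743011474611
```

View pics/w1.png

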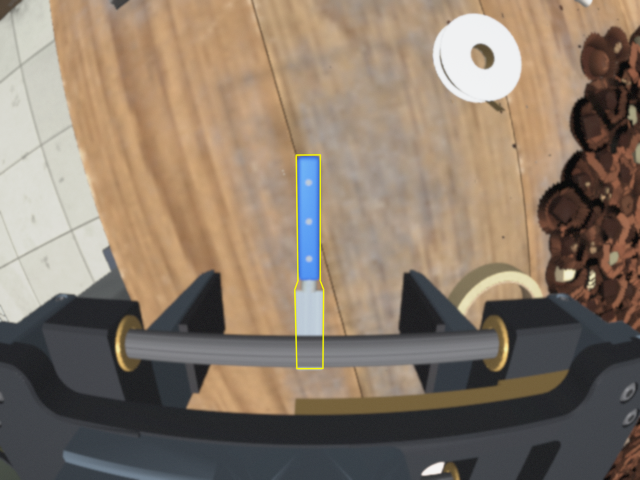

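Wrist view: the handle runs from (298,156) to (319,278), and the yellow model outline lies right on it. The spatula centre is (530.8,196.4) with its axis at −108.5°. I'll descend to the point at local x=+20.

```bash
python3 - <<'E'
from h import *
print(rel([524.5,177.4,60],71.5),rel([524.5,177.4,3],71.5))
E
```

```text
(array([ 0.14, -0.09, -0.24]), array([-1. , -3.7, 61.7])) (array([ 0.14, -0.09, -0.24]), array([ -1.1,  -3.9, 118.7]))
```

{"fn": "carry_out", "kwargs": {
  "commands": [
    [0,0,-0.2,-1,-3.8,40,0.4],
    [0,0,-0.2,-1,-3.8,80,0.4],
    [0,0,-0.2,-1,-3.8,105,0.4],
    [0,0,-0.2,-1,-3.8,110,0.4],
    [0,0,-0.2,-1,-3.8,110,0.4]
  ]
}}

```text
time_s: 2.65
ee_pos: [524.0, 177.5, 10.7]
ee_rot: [180.0, -0.0, 71.5]
force: [0.1, 0.3, 0.4]
gripper_width: 63.8
gripper_force: 0.0
```

```bash
python3 - <<'E'
from h import *
print(state()['ee_pos'],rel([524.5,177.4,3],71.5),state()['ee_pos'])
E
```

```text
[524.00519304 177.48662868  10.70503581] (array([ 0.05, -0.03, -0.02]), array([0.1, 0.5, 7.7])) [524.00519304 177.48662868  10.70503581]
```

{"fn": "carry_out", "kwargs": {
  "commands": [
    [0,0,0,0,0.5,7,0.4],
    [0,0,0,0,0.5,7,-1],
    [0,0,0,0,0.5,7,-1],
    [0,0,0,0,0.5,7,-1],
    [0,0,0,0,0.5,7,-1],
    [0,0,0,0,0.5,7,-1],
    [0,0,0,0,0.5,7,-1],
    [0,0,0,0,0.5,7,-1],
    [0,0,0,0,0.5,7,-1],
    [0,0,0,0,0.5,7,-1]
  ]
}}

```text
time_s: 3.65
ee_pos: [523.9, 177.6, 3.0]
ee_rot: [180.0, -0.0, 71.5]
force: [-0.2, -0.3, 0.8]
gripper_width: 18.0
gripper_force: 30.0
```

```bash
python3 - <<'E'
from h import *
print(rel([595,-211,110],73.5))
E
```

```text
(array([ 0.02, -0.  , -1.98]), array([-346. ,  190.6, -106.9]))
```

{"fn": "carry_out", "kwargs": {
  "commands": [
    [0,0,0,0,0,-30,-1],
    [0,0,0,0,0,-70,-1],
    [0,0,0,0,0,-107,-1],
    [0,0,-2,-346,190.6,-107,-1],
    [0,0,-2,-346,190.6,-107,-1],
    [0,0,-2,-346,190.6,-107,-1],
    [0,0,-2,-346,190.6,-107,-1],
    [0,0,-2,-346,190.6,-107,-1],
    [0,0,-2,-346,190.6,-107,-1],
    [0,0,-2,-346,190.6,-107,-1],
    [0,0,-2,-346,190.6,-107,-1],
    [0,0,-2,-346,190.6,-107,-1],
    [0,0,-2,-346,190.6,-107,-1],
    [0,0,-2,-346,190.6,-107,-1]
  ]
}}

```text
time_s: 5.05
ee_pos: [594.3, -209.8, 109.5]
ee_rot: [-179.9, -0.0, 73.6]
force: [0.4, 0.5, -1.5]
gripper_width: 17.3
gripper_force: 30.0
```

```bash
cat > ovw.py <<'E'
from h import *
import fit,sys
box=lambda x0,x1,y0,y1,z:np.array([[x0,y0,z],[x1,y0,z],[x1,y1,z],[x0,y1,z]],float)
def overlay(im,p,Rt,tp,trav,spat=None):
    for b in (box(-112,140,-68,68,8),box(110,138,20.5,49.5,37.5),box(110,138,-49.5,-20.5,37.5),box(-96+trav,-72+trav,-67,67,40.5),box(-89+trav,-79+trav,-3,19,61.5),box(75,75.1,20,50,21.5)):
        cv2.polylines(im,[(wproj(fit.w(tp,b),p,Rt)*16).astype(np.int32)],True,(0,255,0),1,cv2.LINE_AA,4)
    if spat is not None: # spatula in tool frame: grasp local gx, TCP height h above underside
        S=np.array([[-50,-9,14],[50,-9,14],[60,-12,8.5],[140,-12,8.5],[140,12,8.5],[60,12,8.5],[50,9,14],[-50,9,14.]])
        q=np.c_[-(S[:,0]-spat[0]),S[:,1],-(S[:,2]-spat[1])]
        cv2.polylines(im,[(wproj(q@Rt.T+p,p,Rt)*16).astype(np.int32)],True,(0,255,255),1,cv2.LINE_AA,4)
E
python3 - <<'E'
from ovw import *
p,Rt=tool(); im=grab_frame("wrist")[:,:,::-1].copy(); np.save("p2.npy",np.c_[Rt,p]); cv2.imwrite("pics/w2raw.png",im); print(p)
overlay(im,p,Rt,[553.26,-230.02,-1.85784],7.8,(20,3))
cv2.imwrite("pics/w2.png",cv2.resize(im,(800,600)))
E
```

```text
[ 552.51221685 -231.60124651   -1.85429754] -106.24342311281391
[[ 0.82 -0.85]
 [ 1.43  0.51]
 [ 1.17 -0.11]
 [ 0.93  0.04]
 [-2.43 -0.23]
 [-3.74 -0.6 ]
 [-3.36  1.49]
 [ 0.06  0.04]]
[ 594.29969027 -209.82906163  109.51400963]
```

View pics/w2.png

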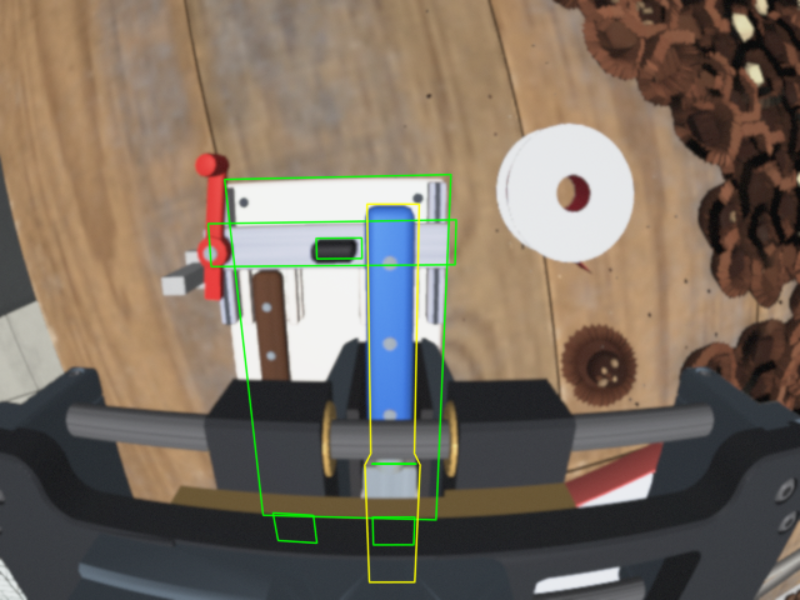

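The spatula sits in the hand exactly as assumed (yellow outline, butt at row 205). The tray overlay is about 4–5 px to the right (plate right edge about 446, overlay 450), so I'll zoom in and refine.

```bash
python3 - <<'E'
import cv2
im=cv2.imread("pics/w2raw.png")[115:265,155:365]
cv2.imwrite("pics/w2c.png",cv2.resize(im,None,fx=3.8,fy=3.8,interpolation=cv2.INTER_CUBIC))
E
```

```text
(no output)
```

View pics/w2c.png

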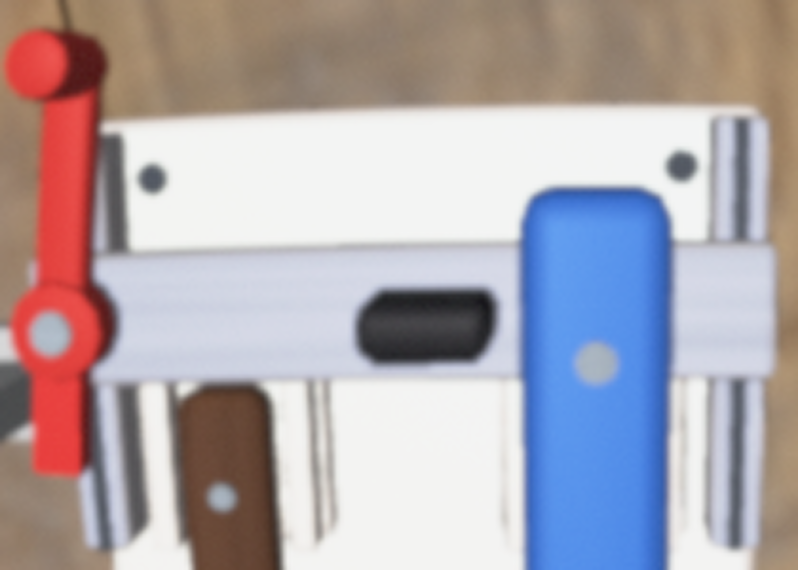

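```bash
cat > fit2.py <<'E'
from ovw import *
from scipy.optimize import least_squares
Q=np.load("p2.npy"); Rt,p=Q[:,:3],Q[:,3]
px=np.array([[760,107],[772,242],[773,377],[424,329],[37,65],[50,333]])
T2=np.array([[-112,68,8],[-96,67,40.5],[-72,67,40.5],[-84,8,61.5],[-130,-58,65],[-84,-58,48.]]); mv=np.array([0,1,1,1,1,1.])
uv2=np.array([155,115])+(px+.5)/3.8-.5
def g2(v):
    t=T2.copy(); t[:,0]+=mv*v[3]; return wproj(fit.w(v,t),p,Rt)-uv2
f2=least_squares(lambda v:g2(v).ravel(),[553.26,-230,-1.858,7.8],loss='soft_l1')
print("wrist",f2.x,np.degrees(f2.x[2]));print(g2(f2.x).round(2))
# both cameras, top camera given a free xy bias
def gt(v):
    t=fit.T.copy(); t[4:7,0]+=v[3]; t=fit.w(v,t)+[v[4],v[5],0]; return proj("top",t)-fit.uv
f3=least_squares(lambda v:np.r_[g2(v).ravel(),gt(v).ravel(),(v[4:]/2)*.3],[*f2.x,0,0],loss='soft_l1')
print("both",f3.x,np.degrees(f3.x[2]));print(g2(f3.x).round(2),gt(f3.x).round(2))
E
python3 fit2.py | tail -18
```

```text
[-1.4   0.65]
 [-7.87  0.24]
 [ 2.8  -1.28]]
both [ 549.12926169 -231.75587286   -1.8545373     7.15161477    3.98880108
    1.52777382] -106.25716022661288
[[ 0.44 -0.17]
 [ 0.98 -0.02]
 [-0.04  0.37]
 [-1.42  0.67]
 [-7.73  0.  ]
 [ 2.78 -1.49]] [[ 0.17 -1.15]
 [ 0.73  0.22]
 [ 0.45 -0.41]
 [ 0.23 -0.25]
 [ 0.39  0.48]
 [-0.95  0.11]
 [-0.51  2.2 ]
 [-0.62 -0.28]]
```

```bash
sed -i 's/return wproj(fit.w(v,t),p,Rt)-uv2/return (wproj(fit.w(v,t),p,Rt)-uv2)*np.array([1,1,1,1,0,1])[:,None]/; s/t=fit.w(v,t)+\[v\[4\],v\[5\],0\]; return proj("top",t)-fit.uv/t=fit.w(v,t)+[v[4],v[5],0]; return (proj("top",t)-fit.uv)*np.array([1,1,1,1,1,1,0,1])[:,None]/' fit2.py; python3 fit2.py | tail -22
python3 - <<'E'
from fit2 import *
q=f3.x
k=wun(uv2[4:5],65,p,Rt)[0]; print("knob world",k); c,s=np.cos(q[2]),np.sin(q[2]); d=k[:2]-q[:2]; print("knob tray",d[0]*c+d[1]*s,-d[0]*s+d[1]*c)
k=wun(uv2[5:6],48,p,Rt)[0]; d=k[:2]-q[:2]; print("pivot tray",d[0]*c+d[1]*s,-d[0]*s+d[1]*c)
E
```

```text
wrist [ 549.31870295 -232.48650368   -1.84689751    6.75338914] -105.81943264974313
[[-0.2  -0.  ]
 [ 0.54 -0.42]
 [-0.2  -0.01]
 [-1.74  0.98]
 [-0.    0.  ]
 [ 2.58 -0.45]]
both [ 549.08130573 -232.01872057   -1.85109815    7.01206289    3.65681654
    1.95942871] -106.06011168617059
[[-0.04 -0.13]
 [ 0.56 -0.18]
 [-0.33  0.22]
 [-1.8   0.83]
 [-0.    0.  ]
 [ 2.49 -1.  ]] [[-0.07 -0.83]
 [ 0.82  0.21]
 [ 0.49 -0.4 ]
 [ 0.15 -0.29]
 [ 0.19  0.77]
 [-1.04  0.44]
 [-0.    0.  ]
 [-0.64  0.12]]
[ 552.51221685 -231.60124651   -1.85429754] -106.24342311281391
[[ 0.82 -0.85]
 [ 1.43  0.51]
 [ 1.17 -0.11]
 [ 0.93  0.04]
 [-2.43 -0.23]
 [-3.74 -0.6 ]
 [-3.36  1.49]
 [ 0.06  0.04]]
wrist [ 549.31870295 -232.48650368   -1.84689751    6.75338914] -105.81943264974313
[[-0.2  -0.  ]
 [ 0.54 -0.42]
 [-0.2  -0.01]
 [-1.74  0.98]
 [-0.    0.  ]
 [ 2.58 -0.45]]
both [ 549.08130573 -232.01872057   -1.85109815    7.01206289    3.65681654
    1.95942871] -106.06011168617059
[[-0.04 -0.13]
 [ 0.56 -0.18]
 [-0.33  0.22]
 [-1.8   0.83]
 [-0.    0.  ]
 [ 2.49 -1.  ]] [[-0.07 -0.83]
 [ 0.82  0.21]
 [ 0.49 -0.4 ]
 [ 0.15 -0.29]
 [ 0.19  0.77]
 [-1.04  0.44]
 [-0.    0.  ]
 [-0.64  0.12]]
knob world [532.74149824 -99.4687419   65.        ]
knob tray -122.85647821983547 -52.37147997933118
pivot tray -76.37966554172966 -59.89889761480841
```

```bash
cat > seat.py <<'E'
from h import *
TR=(549.1,-232.0,np.radians(-106.06))
def tw(t): c,s=np.cos(TR[2]),np.sin(TR[2]); return np.array([TR[0]+c*t[0]-s*t[1],TR[1]+s*t[0]+c*t[1],t[2]])
def wt(P): c,s=np.cos(TR[2]),np.sin(TR[2]); d=np.array(P[:2])-TR[:2]; return np.array([c*d[0]+s*d[1],-s*d[0]+c*d[1],P[2]]).round(1)
def tcp(tip,tilt):
    a=np.radians(tilt); v=np.array([-120,-4.])
    return tw([tip[0]+v[0]*np.cos(a)+v[1]*np.sin(a),tip[1],tip[2]-v[0]*np.sin(a)+v[1]*np.cos(a)])
def row(tip,tilt): 
    r=rel(tcp(tip,tilt),73.94,tilt); print(tip,tilt,*r[0],*r[1])
def where(): 
    p,Rt=tool(); t=p+Rt@np.array([-120,0,-4]); b=p+Rt@np.array([70,0,-4]); print("TCP",wt(p),"tip",wt(t),"butt",wt(b))
E
python3 - <<'E'
from seat import *
where(); row((70,35,40),12); row((70,35,27),12)
E
```

```text
TCP [-34.1  37.4 109.7] tip [ 85.9  36.7 113.7] butt [-104.1   37.8  113.8]
(70, 35, 40) 12 -0.03 11.98 -0.35 14.0 -2.4 48.7
(70, 35, 27) 12 -0.03 11.98 -0.35 14.0 -2.4 61.7
```

{"fn": "carry_out", "kwargs": {
  "commands": [
    [0,6,-0.3,14,-2.4,0,-1],
    [0,12,-0.3,14,-2.4,0,-1],
    [0,12,-0.3,14,-2.4,20,-1],
    [0,12,-0.3,14,-2.4,40,-1],
    [0,12,-0.3,14,-2.4,48.5,-1],
    [0,12,-0.3,14,-2.4,48.5,-1],
    [0,12,-0.3,14,-2.4,48.5,-1],
    [0,12,-0.3,14,-2.4,48.5,-1]
  ]
}}

```text
time_s: 5.9
ee_pos: [597.4, -196.7, 62.6]
ee_rot: [179.8, -12.0, 73.9]
force: [1.5, 0.2, -0.3]
gripper_width: 17.6
gripper_force: 30.0
```

```bash
python3 - <<'E'
from seat import *
from ovw import overlay
where()
p,Rt=tool(); im=grab_frame("wrist")[:,:,::-1].copy(); cv2.imwrite("pics/w3raw.png",im)
overlay(im,p,Rt,TR,7,(20,3))
im2=grab_frame("side")[:,:,::-1].copy(); t=grab_frame("top")[:,:,::-1]
cv2.imwrite("pics/w3.png",np.vstack([cv2.resize(im[120:320,130:390],(780,600))[:420],np.hstack([cv2.resize(im2[150:250,280:400],(216,180)),cv2.resize(t[200:320,360:520],(240,180)),np.zeros((180,324,3),np.uint8)])]))
for a in ((70,35,27),(90,35,26),(127,35,25)): row(a,12)
E
```

```text
[ 552.51221685 -231.60124651   -1.85429754] -106.24342311281391
[[ 0.82 -0.85]
 [ 1.43  0.51]
 [ 1.17 -0.11]
 [ 0.93  0.04]
 [-2.43 -0.23]
 [-3.74 -0.6 ]
 [-3.36  1.49]
 [ 0.06  0.04]]
TCP [-47.2  36.7  62.6] tip [71.  36.5 41.6] butt [-114.9   36.7   81.1]
(70, 35, 27) 12 0.14 0.02 -0.08 -1.7 -1.4 14.2
(90, 35, 26) 12 0.14 0.02 -0.08 -21.5 -1.4 11.1
(127, 35, 25) 12 0.14 0.02 -0.08 -57.9 -1.3 4.4
```

View pics/w3.png

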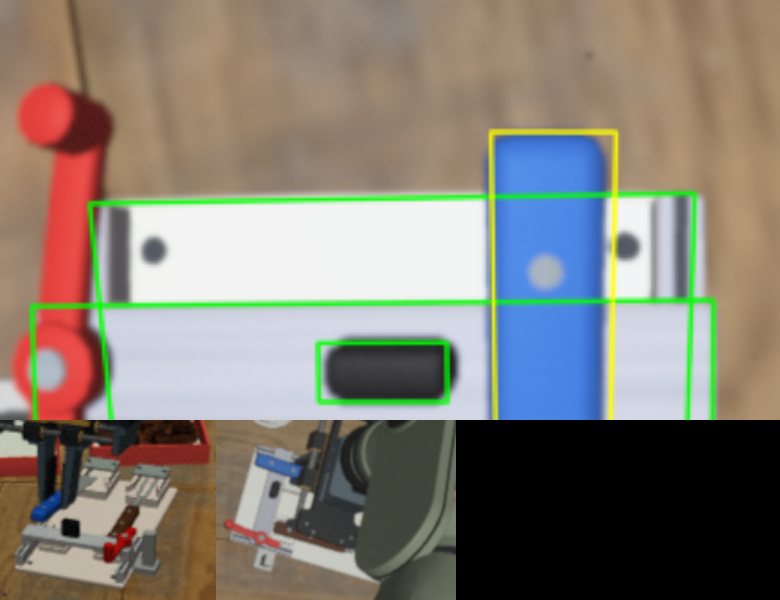

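The tray overlay now lies on the plate and bar to about 1 mm. The handle sits about 1 mm towards −y in the hand, so almost no lateral shift is needed. I'll insert now.

{"fn": "carry_out", "kwargs": {
  "commands": [
    [0,0,0,-1.7,-0.4,7,-1],
    [0,0,0,-1.7,-0.4,14,-1],
    [0,0,0,-8,-0.4,13,-1],
    [0,0,0,-15,-0.4,12,-1],
    [0,0,0,-21.5,-0.4,11,-1],
    [0,0,0,-27,-0.4,10,-1],
    [0,0,0,-33,-0.4,9,-1],
    [0,0,0,-36,-0.4,8.5,-1],
    [0,0,0,-36,-0.4,8.5,-1]
  ]
}}

```text
time_s: 6.95
ee_pos: [586.8, -229.6, 45.7]
ee_rot: [180.0, -12.0, 73.8]
force: [-0.1, 0.9, -0.7]
gripper_width: 17.5
gripper_force: 30.0
```

```bash
python3 - <<'E'
from seat import *
where(); print(state()['force'])
for a in ((127,35,25),(128,35,25)): row(a,12)
im=grab_frame("wrist")[:,:,::-1].copy(); cv2.imwrite("pics/w4raw.png",im)
im2=grab_frame("side")[:,:,::-1].copy()
cv2.imwrite("pics/w4.png",np.hstack([cv2.resize(im[120:320,200:360],(480,600)),cv2.resize(im2[165:245,290:390],(320,256))[:,:] if 0 else np.vstack([cv2.resize(im2[165:245,295:385],(320,284)),np.zeros((316,320,3),np.uint8)])]))
E
```

```text
TCP [-12.8  35.5  45.7] tip [105.4  35.2  24.7] butt [-80.4  35.7  64.2]
[-0.11140862  0.85777543 -0.74578505]
(127, 35, 25) 12 0.08 0.01 -0.16 -21.0 -0.5 -4.8
(128, 35, 25) 12 0.08 0.01 -0.16 -22.0 -0.5 -5.0
```

View pics/w4.png

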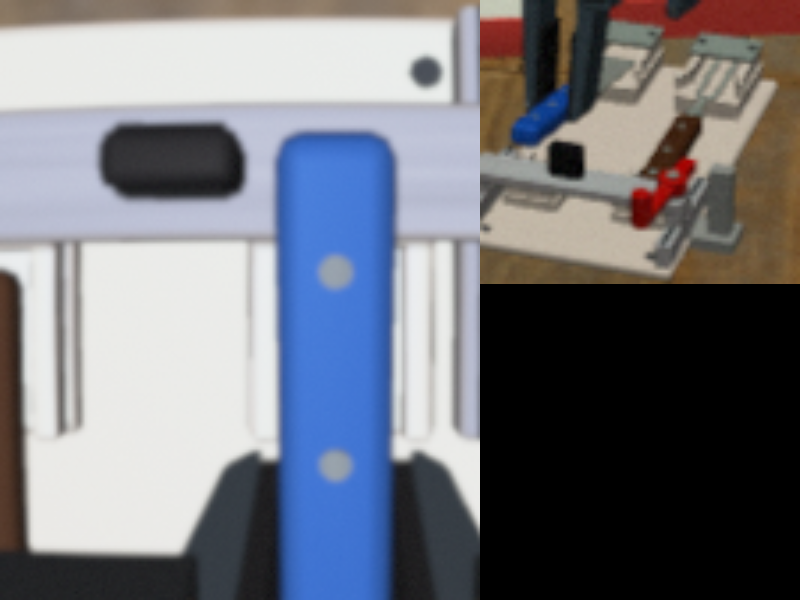

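Wrist crop: the handle is centred at column 335 and the cradle cheeks at about 341, so I need about +1.2 mm in y. The side view shows the blade tip between the cheeks.

{"fn": "carry_out", "kwargs": {
  "commands": [
    [0,0,0,0,1.2,0,-1],
    [0,0,0,-6,1.2,-1.3,-1],
    [0,0,0,-12,1.2,-2.6,-1],
    [0,0,0,-18,1.2,-4,-1],
    [0,0,0,-21,1.2,-4.6,-1],
    [0,0,0,-21,1.2,-4.6,-1],
    [0,0,0,-21,1.2,-4.6,-1]
  ]
}}

```text
time_s: 7.75
ee_pos: [582.0, -250.0, 45.8]
ee_rot: [180.0, -12.0, 73.8]
force: [0.4, -0.1, -0.3]
gripper_width: 17.7
gripper_force: 30.0
```

```bash
python3 - <<'E'
from seat import *
where(); print(state()['force'],state()['torque'])
for a,t in (((127,36.2,24.7),9),((127.5,36.2,24.3),6),((128,36.2,23.8),3),((128.5,36.2,23.4),0)): row(a,t)
E
```

```text
TCP [ 8.2 36.6 45.8] tip [126.4  36.3  24.7] butt [-59.4  36.7  64.2]
[ 0.4092897  -0.05541842 -0.25918007] [-0.15878601 -0.00775626  0.00801539]
(127, 36.2, 24.7) 9 0.05 -3.01 -0.13 -0.9 -0.4 6.2
(127.5, 36.2, 24.3) 6 0.05 -6.01 -0.13 -2.2 -0.4 12.7
(128, 36.2, 23.8) 3 0.05 -9.01 -0.14 -3.8 -0.4 19.3
(128.5, 36.2, 23.4) 0 0.04 -12.01 -0.14 -5.8 -0.4 25.7
```

{"fn": "carry_out", "kwargs": {
  "commands": [
    [0,-1.5,0,-0.4,0,3.1,-1],
    [0,-3,0,-0.9,0,6.2,-1],
    [0,-4.5,0,-1.5,0,9.4,-1],
    [0,-6,0,-2.2,0,12.7,-1],
    [0,-7.5,0,-3,0,16,-1],
    [0,-9,0,-3.8,0,19.3,-1],
    [0,-10.5,0,-4.8,0,22.5,-1],
    [0,-11.5,0,-5.5,0,24.5,-1],
    [0,-11.5,0,-5.5,0,24.5,-1]
  ]
}}

```text
time_s: 8.65
ee_pos: [582.0, -249.2, 20.3]
ee_rot: [-180.0, -0.5, 73.9]
force: [-0.7, -0.9, -0.9]
gripper_width: 17.5
gripper_force: 30.0
```

```bash
python3 - <<'E'
from seat import *
where(); print(state()['force'],state()['torque'])
row((128.5,36.2,23),0)
E
```

```text
TCP [ 7.5 36.3 20.3] tip [127.5  36.3  23.3] butt [-62.5  36.4  24.9]
[-0.67497333 -0.92579669 -0.86715451] [ 0.0162608  -0.12172085  0.03873848]
(128.5, 36.2, 23) 0 -0.01 -0.47 -0.04 -1.0 -0.1 1.3
```

{"fn": "carry_out", "kwargs": {
  "commands": [
    [0,-0.5,0,-1,0,1.2,-1],
    [0,-0.5,0,-1,0,1.2,-1],
    [0,-0.5,0,-1,0,1.2,-0.1],
    [0,-0.5,0,-1,0,1.2,-0.1],
    [0,-0.5,0,-1,0,1.2,-0.1],
    [0,-0.5,0,-1,0,1.2,-0.1],
    [0,-0.5,0,-1,0,1.2,-0.1],
    [0,-0.5,0,-1,0,1.2,-0.1],
    [0,-0.5,0,-1,0,-20,-0.1],
    [0,-0.5,0,-1,0,-50,-0.1],
    [0,-0.5,0,-1,0,-90,-0.1],
    [0,-0.5,0,20,0,-130,-0.1],
    [0,-0.5,0,40,0,-130,-0.1],
    [0,-0.5,0,40,0,-130,-0.1]
  ]
}}

```text
time_s: 10.05
ee_pos: [593.8, -211.2, 152.8]
ee_rot: [179.8, -0.0, 73.9]
force: [0.1, -0.5, 0.4]
gripper_width: 41.0
gripper_force: 0.0
```

```bash
python3 - <<'E'
from seat import *
from ovw import overlay
p,Rt=tool(); im=grab_frame("wrist")[:,:,::-1].copy(); cv2.imwrite("pics/w5raw.png",im); np.save("p5.npy",np.c_[Rt,p]); print(wt(p))
hsv=cv2.cvtColor(im,cv2.COLOR_BGR2HSV); m=cv2.inRange(hsv,(100,120,40),(130,255,255))
n,l,st,c=cv2.connectedComponentsWithStats(m); i=1+np.argmax(st[1:,4]); b=np.argwhere(l==i)[:,::-1]
w=np.array([wt(q) for q in wun(b,30,p,Rt)]); print(st[i],cv2.minAreaRect(w[:,:2].astype(np.float32)),w.min(0),w.max(0))
# keeper tab, knob
for nm,mk,z in (("dark",cv2.inRange(im,(0,0,0),(70,70,70)),61.5),("red",cv2.inRange(hsv,(0,150,80),(8,255,255))|cv2.inRange(hsv,(172,150,80),(180,255,255)),65)):
    n,l,st,c=cv2.connectedComponentsWithStats(mk)
    for k in range(1,n):
        t=wt(wun(c[k:k+1],z,p,Rt)[0])
        if st[k,4]>60 and abs(t[1])<80 and -150<t[0]<-30: print(nm,st[k],c[k],t)
E
```

```text
[ 552.51221685 -231.60124651   -1.85429754] -106.24342311281391
[[ 0.82 -0.85]
 [ 1.43  0.51]
 [ 1.17 -0.11]
 [ 0.93  0.04]
 [-2.43 -0.23]
 [-3.74 -0.6 ]
 [-3.36  1.49]
 [ 0.06  0.04]]
[-32.3  37.2 152.8]
[ 301  206   20  110 1932] ((-10.799999237060547, 35.70000076293945), (15.600000381469727, 97.19999694824219), 90.0) [-59.4  27.9  30. ] [37.8 43.5 30. ]
dark [260 182  29  14 374] [273.78342246 188.50802139] [-77.9   9.5  61.5]
red [ 179  122   22  101 1283] [190.60872954 169.34060795] [-93.7 -50.7  65. ]
```

The spatula is home: its handle reads x −10.8, y 35.7, is aligned with the lane, and has let go. Next is the keeper push with shut fingers behind the tab.

```bash
python3 - <<'E'
from seat import *
print(rel(tw([-112,9,80]),73.94),rel(tw([-112,9,49]),73.94))
E
```

```text
(array([ 0.06,  0.02, -0.02]), array([ 80.9, -27.6,  71.3])) (array([ 0.06,  0.02, -0.02]), array([ 80.9, -27.6, 102.3]))
```

{"fn": "carry_out", "kwargs": {
  "commands": [
    [0,0,0,40,-27.5,0,-1],
    [0,0,0,80.9,-27.5,0,-1],
    [0,0,0,80.9,-27.5,30,-1],
    [0,0,0,80.9,-27.5,70,-1],
    [0,0,0,80.9,-27.5,90,-1],
    [0,0,0,80.9,-27.5,102,-1],
    [0,0,0,80.9,-27.5,102,-1],
    [0,0,0,78,-27.5,102,-1],
    [0,0,0,74,-27.5,102,-1],
    [0,0,0,70,-27.5,102,-1],
    [0,0,0,66,-27.5,102,-1],
    [0,0,0,62,-27.5,102,-1],
    [0,0,0,58,-27.5,102,-1]
  ]
}}

```text
time_s: 11.4
ee_pos: [582.9, -149.8, 49.5]
ee_rot: [179.9, -0.0, 73.8]
force: [1.5, 0.8, 1.3]
gripper_width: 0.2
gripper_force: 0.8
```

{"fn": "carry_out", "kwargs": {
  "commands": [
    [0,0,0,-4,0,0,-1],
    [0,0,0,-8,0,0,-1],
    [0,0,0,-12,0,0,-1],
    [0,0,0,-15,0,0,-1],
    [0,0,0,-15,0,0,-1]
  ]
}}

```text
time_s: 11.9
ee_pos: [577.9, -164.5, 48.8]
ee_rot: [-180.0, 0.0, 73.8]
force: [0.5, 0.6, 0.5]
gripper_width: 0.6
gripper_force: 0.0
```

```bash
cat > look.py <<'E'
from seat import *
def tabs(tag):
    p,Rt=tool(); im=grab_frame("wrist")[:,:,::-1].copy(); cv2.imwrite(f"pics/{tag}.png",im); np.save(f"{tag}.npy",np.c_[Rt,p]); print("TCP",wt(p),state()['force'])
    hsv=cv2.cvtColor(im,cv2.COLOR_BGR2HSV)
    mk=cv2.inRange(hsv,(0,150,80),(8,255,255))|cv2.inRange(hsv,(172,150,80),(180,255,255))
    n,l,st,c=cv2.connectedComponentsWithStats(mk)
    for nm,mk,z in (("dark",cv2.inRange(im,(0,0,0),(70,70,70)),61.5),("red",mk,55)):
        n,l,st,c=cv2.connectedComponentsWithStats(mk)
        for k in range(1,n):
            b=np.argwhere(l==k)[:,::-1]; 
            if len(b)<60: continue
            w=np.array([wt(q) for q in wun(b[::3],z,p,Rt)]); t=w.mean(0)
            if abs(t[1])<90 and -150<t[0]<0: print(nm,st[k],t.round(1),w.min(0),w.max(0))
E
python3 -c "
from look import *
tabs('w6')"
```

```text
TCP [-72.8   9.   48.8] [-0.19944296  0.40783772 -0.84238925]
dark [    0   272   640   208 79296] [-1.3 13.7 61.5] [ -93.5 -279.9   61.5] [130.8 308.5  61.5]
dark [160 291  22  33 170] [-74.  -62.9  61.5] [-83.2 -69.4  61.5] [-65.5 -56.   61.5]
red [469 174  31  68 326] [-125.2   88.8   55. ] [-140.3   84.7   55. ] [-106.9   99.2   55. ]
red [ 171  247   33   86 1713] [-81.9 -53.2  55. ] [-103.7  -62.8   55. ] [-56.4 -45.4  55. ]
red [187 363  16  14 169] [-32.1 -58.1  55. ] [-36.3 -62.4  55. ] [-27.7 -54.2  55. ]
```

{"fn": "carry_out", "kwargs": {
  "commands": [
    [0,0,0,-2,0,0,-1],
    [0,0,0,-4,0,0,-1],
    [0,0,0,-5,0,0,-1],
    [0,0,0,-5,0,0,-1]
  ]
}}

```text
time_s: 12.35
ee_pos: [577.2, -166.4, 48.8]
ee_rot: [-180.0, -0.2, 73.7]
force: [1.7, 7.0, 0.4]
gripper_width: 0.1
gripper_force: 4.0
```

```bash
python3 -c "
from look import *
tabs('w7')"
```

```text
TCP [-70.8   8.8  48.8] [ 2.54876595  7.46204495 -0.54635486]
dark [160 289  21  33 214] [-73.2 -63.2  61.5] [-82.2 -69.4  61.5] [-64.  -56.3  61.5]
red [470 171  29  67 310] [-124.5   88.8   55. ] [-139.6   84.8   55. ] [-106.3   98.5   55. ]
red [ 171  247   33   86 1700] [-79.9 -53.2  55. ] [-101.6  -62.4   55. ] [-54.5 -45.1  55. ]
red [187 363  16  14 170] [-30.3 -58.3  55. ] [-34.6 -62.4  55. ] [-25.9 -54.   55. ]
```

The push stalled at 7.5 N with the fingers at tray x −70.8, so the keeper is home. I'll back off, rise and go to the knob's outer side.

{"fn": "carry_out", "kwargs": {
  "commands": [
    [0,0,0,8,0,0,-1],
    [0,0,0,8,0,-25,-1],
    [0,0,0,8,0,-50,-1],
    [0,0,0,36,-45,-50,-1],
    [0,0,0,36,-89,-50,-1],
    [0,0,0,36,-89,-50,-1],
    [0,0,0,36,-89,-50,-1]
  ]
}}

```text
time_s: 13.1
ee_pos: [500.8, -109.1, 99.2]
ee_rot: [179.9, 0.0, 73.9]
force: [0.4, 0.5, -0.2]
gripper_width: 0.5
gripper_force: 0.0
```

```bash
python3 - <<'E'
from look import *
tabs('w8')
for t in [(-103,-80,54),(-102,-70,54),(-99,-60,54),(-94.5,-51,54),(-88.5,-43.5,54),(-92,-36,54),(-92,-26,54),(-82,-20,54),(-74,-19,54),(-70,-19,54)]: print(t,rel(tw(t),73.94)[1])
E
```

```text
TCP [-104.7  -80.4   99.2] [ 0.73926415 -1.39461808 -0.02054277]
dark [302 333  20   7 102] [-61.9 -82.1  61.5] [-64.5 -87.7  61.5] [-60.  -75.4  61.5]
red [534 209  33  62 456] [-128.7   80.1   55. ] [-147.9   72.7   55. ] [-103.8   95.5   55. ]
red [347 276  21  30 460] [-91.  -52.8  55. ] [-101.5  -58.7   55. ] [-81.3 -46.   55. ]
(-103, -80, 54) [-1.6 -1.3 45.5]
(-102, -70, 54) [-2.6  8.7 45.5]
(-99, -60, 54) [-5.5 18.7 45.6]
(-94.5, -51, 54) [-10.   27.7  45.6]
(-88.5, -43.5, 54) [-16.   35.2  45.6]
(-92, -36, 54) [-12.5  42.7  45.6]
(-92, -26, 54) [-12.5  52.7  45.7]
(-82, -20, 54) [-22.5  58.7  45.7]
(-74, -19, 54) [-30.5  59.7  45.7]
(-70, -19, 54) [-34.5  59.7  45.7]
```

{"fn": "carry_out", "kwargs": {
  "commands": [
    [0,0,0,-1.6,-1.3,25,-1],
    [0,0,0,-1.6,-1.3,45.5,-1],
    [0,0,0,-1.6,-1.3,45.5,-1],
    [0,0,0,-2.6,4,45.5,-1],
    [0,0,0,-2.6,8.7,45.5,-1],
    [0,0,0,-4,14,45.5,-1],
    [0,0,0,-5.5,18.7,45.5,-1],
    [0,0,0,-8,23,45.6,-1],
    [0,0,0,-10,27.7,45.6,-1],
    [0,0,0,-13,31.5,45.6,-1],
    [0,0,0,-16,35.2,45.6,-1],
    [0,0,0,-14,39,45.6,-1],
    [0,0,0,-12.5,42.7,45.6,-1],
    [0,0,0,-12.5,47.7,45.6,-1],
    [0,0,0,-12.5,52.7,45.6,-1]
  ]
}}

```text
time_s: 14.65
ee_pos: [544.5, -135.5, 52.5]
ee_rot: [-179.4, 0.1, 73.9]
force: [-15.3, -0.4, 6.5]
gripper_width: 0.6
gripper_force: 7.8
```

```bash
python3 - <<'E'
from look import *
tabs('w9')
E
```

```text
TCP [-91.5 -31.1  52.5] [-11.22561128  -0.89281174   6.84094536]
dark [    0   273   640   207 76718] [-15.6 -25.5  61.5] [-110.3 -326.4   61.5] [122.4 295.1  61.5]
dark [302 332  20   8 103] [-76.  -32.2  61.5] [-78.6 -36.9  61.5] [-74.5 -27.4  61.5]
red [516 201  42  75 663] [-129.2   83.1   55. ] [-146.9   76.1   55. ] [-106.4   98.9   55. ]
```

```bash
python3 - <<'E'
from seat import *
im=grab_frame("side")[:,:,::-1].copy(); cv2.imwrite("pics/s9.png",im)
hsv=cv2.cvtColor(im,cv2.COLOR_BGR2HSV); mk=cv2.inRange(hsv,(0,150,70),(8,255,255))|cv2.inRange(hsv,(172,150,70),(180,255,255))
for f in (0,20,40,50,60,75,90):
    a=np.radians(f); print(f,[proj("side",tw([-48-46*np.cos(a),-58+46*np.sin(a),z]))[0].round(1).tolist() for z in (43,65)])
print("pivot",proj("side",tw([-48,-58,47])).round(1))
n,l,st,c=cv2.connectedComponentsWithStats(mk[190:245,285:395])
for k in range(1,n):
    if st[k,4]>8: print(st[k]+np.array([285,190,0,0,0]),c[k]+[285,190])
m=mk[190:240,310:375]
for r in m[::1]:print(''.join('#' if v else '.' for v in r))
E
```

```text
0 [[346.7, 222.6], [346.8, 213.3]]
20 [[339.8, 220.7], [339.8, 211.5]]
40 [[334.6, 217.8], [334.6, 208.7]]
50 [[332.9, 216.1], [332.9, 207.0]]
60 [[331.8, 214.3], [331.8, 205.2]]
75 [[331.4, 211.4], [331.3, 202.4]]
90 [[332.4, 208.7], [332.4, 199.7]]
pivot [[353.  210.3]]
[339 209  24   8 102] [349.56862745 212.3627451 ]
.................................................................
.................................................................
.................................................................
.................................................................
.................................................................
.................................................................
.................................................................
.................................................................
.................................................................
.................................................................
.................................................................
...................................................
[... 1822 characters left out ...]
........................................
.................................................................
.................................................................
.................................................................
.................................................................
.................................................................
.................................................................
.................................................................
.................................................................
.................................................................
.................................................................
```

The finger face is dragging the knob radially by friction at about 55°. I'll back off and push on its back side along +x instead.

{"fn": "carry_out", "kwargs": {
  "commands": [
    [0,0,0,2,-15,0,-1],
    [0,0,0,8,-19,0,-1],
    [0,0,0,14,-19,0,-1],
    [0,0,0,14,-8,0,-1],
    [0,0,0,14,4,0,-1],
    [0,0,0,14,5,0,-1],
    [0,0,0,10,5,0,-1],
    [0,0,0,6,5,0,-1],
    [0,0,0,2,6,0,-1],
    [0,0,0,-2,6,0,-1],
    [0,0,0,-6,7,0,-1]
  ]
}}

```text
time_s: 15.85
ee_pos: [553.6, -144.1, 53.5]
ee_rot: [179.9, -0.0, 73.8]
force: [1.1, 1.8, -0.9]
gripper_width: 0.5
gripper_force: 1.0
```

```bash
python3 -c "
from look import *
tabs('w10')"
```

```text
TCP [-85.7 -20.   53.5] [1.44859699 0.85572607 0.7865582 ]
dark [    0   273   640   207 76576] [ -9.3 -14.3  61.5] [-104.2 -313.2   61.5] [128.2 304.8  61.5]
red [502 192  38  73 573] [-127.7   84.7   55. ] [-144.9   78.6   55. ] [-105.8   98.    55. ]
```

{"fn": "carry_out", "kwargs": {
  "commands": [
    [0,0,0,-4,1,0,-1],
    [0,0,0,-8,1,0,-1],
    [0,0,0,-12,1,0,-1],
    [0,0,0,-15,1,0,-1],
    [0,0,0,-17,1,0,-1],
    [0,0,0,-18,1,0,-1],
    [0,0,0,-18,1,0,-1]
  ]
}}

```text
time_s: 16.6
ee_pos: [550.3, -158.8, 53.4]
ee_rot: [180.0, -0.3, 73.7]
force: [3.8, 9.9, 0.7]
gripper_width: 0.6
gripper_force: 5.5
```

```bash
python3 -c "
from look import *
tabs('w11')"
```

```text
TCP [-70.7 -19.1  53.4] [ 3.54733709 10.12156843  0.80171416]
red [503 171  34  76 522] [-122.6   84.1   55. ] [-140.7   78.9   55. ] [-101.2   96.4   55. ]
```

{"fn": "carry_out", "kwargs": {
  "commands": [
    [0,0,0,-10,0,0,-1],
    [0,0,0,0,0,0,-1],
    [0,0,0,0,0,-40,-1],
    [0,0,0,0,0,-90,-1],
    [0,0,0,30,20,-130,-1],
    [0,0,0,40,20,-130,-1],
    [0,0,0,40,20,-130,-1]
  ]
}}

```text
time_s: 17.35
ee_pos: [580.3, -127.6, 184.1]
ee_rot: [179.9, 0.0, 73.9]
force: [0.3, -1.0, -0.7]
gripper_width: 0.7
gripper_force: 0.0
```

```bash
python3 - <<'E'
from look import *
from ovw import overlay
tabs('w12')
p,Rt=tool(); im=cv2.imread('pics/w12.png'); s=grab_frame("side")[:,:,::-1]; print(s.shape)
overlay(im,p,Rt,TR,36)
cv2.imwrite('pics/last.png',np.hstack([cv2.resize(im[100:340,150:430],(480,411)),cv2.resize(s[160:250,285:360+15],(320,320))[:,:] if 0 else np.vstack([cv2.resize(s[160:250,285:375],(320,320)),np.zeros((91,320,3),np.uint8)])]))
E
```

```text
[ 552.51221685 -231.60124651   -1.85429754] -106.24342311281391
[[ 0.82 -0.85]
 [ 1.43  0.51]
 [ 1.17 -0.11]
 [ 0.93  0.04]
 [-2.43 -0.23]
 [-3.74 -0.6 ]
 [-3.36  1.49]
 [ 0.06  0.04]]
TCP [-108.9    1.1  184.1] [-0.15745235 -0.60899546 -0.03655761]
dark [302 335  19   4  62] [-16.4  -0.6  61.5] [-18.2  -7.6  61.5] [-15.    7.   61.5]
red [221 290  64  16 652] [-51.4 -52.9  55. ] [-59.8 -82.2  55. ] [-45.1 -24.2  55. ]
(480, 640, 3)
```

View pics/last.png

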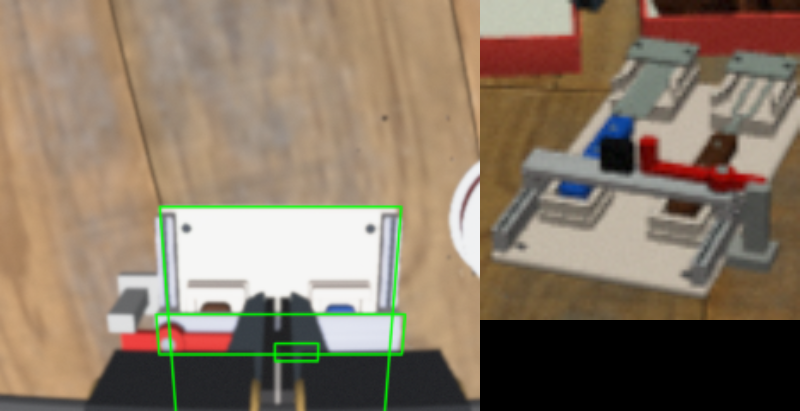

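Side view: both handle ends sit under the bar and the red lever lies along it (knob about (332,204) px, where 90° predicts (332.4,204.2)). I'll check the angle numerically from a clearer spot before handing in.

{"fn": "carry_out", "kwargs": {
  "commands": [
    [0,0,0,-50,0,-20,-1],
    [0,0,0,-100,0,-40,-1],
    [0,0,0,-130,0,-60,-1],
    [0,0,0,-130,0,-60,-1],
    [0,0,0,-130,0,-60,-1]
  ]
}}

```text
time_s: 17.95
ee_pos: [542.1, -254.1, 241.8]
ee_rot: [-179.9, -0.0, 73.7]
force: [-0.4, 0.5, -0.0]
gripper_width: 0.7
gripper_force: 0.0
```

```bash
python3 - <<'E'
from look import *
p,Rt=tool(); im=grab_frame("wrist")[:,:,::-1].copy()
hsv=cv2.cvtColor(im,cv2.COLOR_BGR2HSV)
mk=cv2.inRange(hsv,(0,150,60),(8,255,255))|cv2.inRange(hsv,(172,150,60),(180,255,255))
n,l,st,c=cv2.connectedComponentsWithStats(mk)
for k in range(1,n):
    b=np.argwhere(l==k)[:,::-1]
    if len(b)<100: continue
    w=np.array([wt(q) for q in wun(b,45,p,Rt)])
    if abs(w[:,1].mean())<80 and -120<w[:,0].mean()<20:
        for a in range(-90,20,8):
            s=w[(w[:,1]>=a)&(w[:,1]<a+8)]
            if len(s): print(a,len(s),s[:,0].min(),s[:,0].max(),s[:,0].mean().round(1))
b=np.argwhere(cv2.inRange(hsv,(100,120,40),(130,255,255)))[:,::-1]
w=np.array([wt(q) for q in wun(b,30,p,Rt)]); w=w[(abs(w[:,1]-35)<20)&(abs(w[:,0])<80)]; print("blue",w.min(0),w.max(0))
E
```

```text
-90 14 -51.0 -44.9 -47.9
-82 55 -50.9 -44.6 -47.7
-74 51 -51.6 -44.3 -48.4
-66 53 -56.1 -41.0 -48.4
-58 70 -56.0 -41.0 -48.7
-50 64 -51.8 -44.6 -48.2
-42 60 -51.6 -44.5 -48.2
-34 58 -51.4 -45.3 -48.3
-26 68 -52.2 -45.2 -48.7
-18 70 -52.1 -44.1 -48.2
-10 19 -52.0 -44.1 -48.1
blue [-34.4  27.4  30. ] [38.  42.9 30. ]
```

The lever is straight along the bar (x ≈ −48 for its whole length, 90°), and the spatula hasn't moved.

```bash
python3 -c "
from workcell import workorder
print(workorder.job_done())"
```

```text
the job is handed in; nothing more can be done
None
```

The spatula is home in its lane, the keeper is pushed fully home and the cam lever lies along the bar at about 90° by camera; I handed the job in at about 18 s of the 48 s allowed, and it returned no verdict.

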